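Draw out the hot griddle's grease tray with the tray hook

TASK

The griddle is still hot and its grease tray is due for scraping. Take the tray hook from its rest, drop its prong into the finger hole in the tray's front lip and draw the tray out gently and all the way, until it comes up against its stop; keep your own fingers and arm off the griddle and the tray. Then unhook, lay the hook back in its rest as it was, and leave everything else where it stands.

Things in the scene. Friction and masses are not known exactly. Their poses are not given: they have to be found in the camera images.
- griddle: stainless counter-top griddle, fixed, 240 wide (y) x 190 deep (x), 208 high at its splash back. Origin: on the table, 100 behind the middle of its front face; x points front to back, y to its left seen from the robot, z up. The control box in front is 74 to 126 above the table (knob 22 proud), the rims 144. Under it is the slot of the steel grease tray; drawn out, it is 184 wide, 27 to 72 high.
- tray_hole (a point): centre of the finger hole at the upper face of the grease tray's lip, 72 above the table. The lip is a level tongue 70 wide, 4 thick, standing 34 out from the tray's front; the hole goes down through it, 18 in diameter, its middle 17 from the tray's front, nothing in the way below. Tray home: x = -121, y = 0 in the griddle's frame. Axes as the griddle's.
- grease_tray (a joint): how far the tray is drawn out along the griddle's -x (m); 0 = home, as found. A spring ball catch holds it home: a pull of 6 to 10 N frees it within the first 6 mm, then it slides with 2 to 5 N and stays where left. It runs to a firm stop somewhere between 85 and 120 mm, felt as a sharp rise of the pull. Lip and slot bend if the hook presses or pulls on them with more than 25 N.
- tray_hook: loose hook, 160 g: flat-sided dark wooden handle 110 long (x), 16 wide (y), 22 high (z), then a straight steel rod of 10 diameter running on forward (+x) to x = 92 and there bent down into a prong that leans back a little towards the handle. Origin: middle of the handle; z up, prong hanging down. Thin wire eye at the rear end (to x = -78).
- hook_tip (a point): middle of the prong's round end (radius 5), at x = 85, y = 0, z = -40 in the hook's frame; the prong's lowest point is thus 45 below the handle's middle line. The prong's axis runs from here up to (92, 0, 0).
- hook_rest: fixed steel rest: base plate 110 x 60 x 4, two upright forks (4 thick, 50 wide) at x = -40 and +40, each with a notch for the handle: 22 wide, flared at the top, floor at z = 50, fork top at z = 72. Origin: middle of the base's underside. The hook lies in both notches along x, prong at the +x end, handle's middle 61 above the table; between the forks 76 of the handle is free.
- bench_scraper: bystander: dough scraper lying flat, 101 x 142 x 17
- shaker: bystander: white shaker standing, 44 x 44 x 90
- spice_a: bystander: spice jar standing, 45 x 45 x 108
- onion: bystander: onion, 82 x 83 x 94
- masking_tape: bystander: roll of tape lying flat, 100 x 98 x 25
- scrub_brush: bystander: scrubbing brush lying, 62 x 152 x 46
Not all that is in view belongs to the job. There is more than one size of the hook_rest; the one meant has the size given above.

How it is judged (in metres and radians):
On the way, in this order (a step that is already met when the one before it is completed fails the run):
1. the hook is lifted out of its rest (height (world z) of tray_hook above 0.085 m), for 0.1 s.
2. the prong is down in the finger hole, its end at least 8 mm below the lip's upper face (horizontal distance between hook_tip and tray_hole below 0.014 m and z of hook_tip in the frame of tray_hole below -0.008 m), for 0.1 s.
3. with the prong in the hole, the tray is drawn out to within 3 mm of its stop (value of joint grease_tray above 0.087 m and horizontal distance between hook_tip and tray_hole below 0.016 m and z of hook_tip in the frame of tray_hole below -0.004 m), for 0.2 s.
At the end, for the whole second after the job is handed in: the grease tray stands within 3 mm of its stop, and the hook lies at rest in both notches of its rest as it was found: its middle within 14 mm of the rest's middle and 57 to 65 mm up, in line with it within 8 degrees, prong hanging down at the far (+x) end (value of joint grease_tray above 0.087 m and horizontal distance between tray_hook and hook_rest below 0.014 m and z of tray_hook in the frame of hook_rest between 0.057 and 0.065 m and x of hook_tip in the frame of hook_rest above 0.06 m and z of hook_tip in the frame of hook_rest below 0.035 m and angle between the x axis of tray_hook and the x axis of hook_rest, either way round below 0.14 rad and linear speed of tray_hook below 0.02 m/s); the robot touches nothing.
It fails at once if a finger or the arm touches the hot griddle or its tray (contact force between any of the fingers, the arm and griddle above 1 N).
It fails at once if the hook presses or pulls on the tray or the griddle with more than 25 N (contact force between tray_hook and griddle above 25 N).
It fails at once if a bystander is moved by more than 15 mm (distance of any of bench_scraper, shaker, spice_a, onion, masking_tape, scrub_brush from where it was at the start of the episode above 0.015 m).
It also fails if it takes over 66 s, if anything falls off the work surface, if the arm or the gripper's body presses on something with over 40 N, if the wrist force passes 120 N, or if a joint passes its speed limit or range.

ROBOT

A 6-joint arm with a two-finger parallel gripper is mounted at the origin on a cart in front of the work surface, level with it; the furniture and walls round the work are solid. World frame = base frame: x ahead of the robot, y to its left, z up, the work surface at z = 0. Lengths are in m, angles in degrees, forces in N, time in s.
With the tool pointing down it reaches from about 0.35 to 0.875 m from the base axis. Payload 4.2 kg.
Tool frame: the origin (TCP) lies on the centre line of the jaws, within the pads' length; the fingertips stand 19 mm ahead of it and the grasp point (between the pads) is the TCP; z points along the fingers, y is the line along which they close (so a half turn about z gives the same grasp; the last joint's range is limited). The gripper opens to 87 mm and grips with 3 to 60 N. Pads are 19 mm wide; open, the fingers measure 117 mm over their backs; the gripper's body (75 mm by 190 mm) begins 51 mm behind the grasp point.
Start: joints at [84.832, 22.042, 0.453, 0, -68.411, -14.817], TCP at [0.214, 0.587, 0.242] pointing down, gripper open.
Joint ranges: [-179.83, 179.83], [-69.29, 118.12], [-61.27, 80.66], [-181.25, 117.63], [-171.15, -9.14], [-177.46, 177.46]. Speed limits (degrees/s): [159.86, 159.86, 180, 180, 180, 180].

INTERFACE

Orientations are given as a 3x3 rotation matrix whose columns are the frame's x, y, z axes.
In Python, from station import sense, capture, finish_job, search_frame, masks_of gives the robot as it stands.
- The arm moves only by the tool drive_tool, never from a script. Its argument "rows" is a list of rows, each a list of 7 numbers: the opening in per cent of the stroke, from 0 (shut) to 100 (fully open), then the shift along the world's x, y, z in mm, then the turn, a rotation vector about the world's x, y, z in rad. In form: [[fingers, dx, dy, dz, wx, wy, wz], ...]. A call has 1 to 5 rows; each row shifts and turns the commanded pose from where the row before left it; what a row does not reach is not made up. A row lasts 1/12 s, in which the tool goes at most 41.7 mm and 7.16 degrees, less where a joint would pass 70% of its speed; a pose out of reach is approached as far as the arm can. A call is refused whole if a number of a shift passes 41.7 or a number of a turn 0.125, either way. A call with a gripper value outside its range is refused whole. The fingers move at their own pace and stop on an object; the grip force is fixed at half the most. Time passes only in rows, so rows that do not move let the fingers close. It gives the time, the measured TCP pose, the force, the opening and the grip force at its end, in the units of the state.
- sense(): the state, without advancing time (a new reading comes with each control period).
- capture(name): name is "scene" or "side" or "wrist"; returns a dict with "frame" (480x640x3 uint8, red, green, blue), "z_map" (480x640 float32, m along the optical axis (not along the pixel's ray), 0 where there is no reading), "fx", "fy", "cx", "cy" (pixels), "R" (3x3) and "t" (3): a world point X has camera coordinates R X + t; the wrist camera has in their place "T_tool_cam" (4x4, takes a point from camera to tool coordinates, whose origin is the TCP and whose axes are the flange's). Camera axes: x right, y down, z forward; pixel columns grow to the right and rows downward; lengths in m; the calibration is good to about 2 mm. A picture is of the moment at which its call begins: read the wrist's pose just before it.
- finish_job(): hands the job in; it is judged then, once.
Trained networks look in a picture, given as the dict that the camera call returned (one of the last four; its "shot" number tells which), for a name from the list of things; names that differ only in an ending like _2 or _b are one class to them, and where a whole thing is asked for, a point or a joint stands for the part that bears it (a point fixed in the world has none). Each returns a list of dicts, best first, with "p" (0 to 1); they miss things now and then, are a little off and sometimes report something else, mostly with a low value. They report only what shows in the picture. A call takes as long as a camera call. They do not tell look-alikes from the thing itself.
- search_frame(label, picture): "xy" ([column, row] in pixels, amid what is visible of it).
- masks_of(label, picture): "region" (480x640 bool, what is visible of it) and "xy" ([column, row] in pixels, amid what is visible of it).
The state is a dict: "time_s": time; "joints": joint angles; "joint_velocities": joint speeds; "effort": joint torques, N m; "tcp_pos": TCP position; "ee_rot": TCP orientation; "wrist_force": force on the tool from outside, world axes, zero at the start; "moment": the same for the moment, N m; "gripper_width": opening from 0.0 (shut) to 1.0 (fully open); "gripper_force": force on a finger pad.
Only numpy, scipy, OpenCV 4.12 (cv2) and the standard library are available. Lean on these libraries where they do the work, as an engineer would, in place of code of your own. Each camera call takes 0.05 s, during which the arm holds its last target. There are 200 camera calls.

## Working session

There is one attempt and no reset: what is moved stays moved. The work goes in short steps, Python scripts to look and compute and a tool call to move; the robot and the scene stay as the last step left them, time stands still between calls to the robot, and variables do not carry over. Pictures are saved under pics/ and viewed, at most 10 in all, crops included, and the job is handed in when it is done.

Besides the shell and the picture viewer there is one more tool, called after "Call:" as name(argument=value, ...), one argument or row to a line, values as JSON. drive_tool: Moves the arm, as the interface text tells. Its arguments: {"type":"object","properties":{"rows":{"type":"array"}},"required":["rows"]}

```bash
mkdir -p pics
cat > h.py <<'E'
import numpy as np, cv2
from station import sense, capture, finish_job, search_frame, masks_of
def cloud(p, m=None, pose=None):
    z=p["z_map"]; ok=z>0
    if m is not None: ok&=m
    v,u=np.nonzero(ok); d=z[v,u]
    c=np.c_[(u-p["cx"])/p["fx"]*d,(v-p["cy"])/p["fy"]*d,d]
    if "R" in p: return (c-np.array(p["t"]))@np.array(p["R"]), np.c_[u,v]
    T=np.array(p["T_tool_cam"]); c=c@T[:3,:3].T+T[:3,3]
    return c@np.array(pose["ee_rot"]).T+np.array(pose["tcp_pos"]), np.c_[u,v]
def save(p,n,box=None,s=1):
    f=p["frame"][:,:,::-1]
    if box: f=f[box[1]:box[3],box[0]:box[2]]
    cv2.imwrite("pics/"+n,cv2.resize(f,None,fx=s,fy=s,interpolation=cv2.INTER_CUBIC))
E
python3 - <<'E'
from h import *
s=sense(); print(s["time_s"],s["tcp_pos"],s["wrist_force"],s["gripper_width"])
a=capture("scene"); save(a,"scene.png")
b=capture("side"); save(b,"side.png")
for n,p in(("scene",a),("side",b)):
  print(n,"cam",-np.array(p["R"]).T@np.array(p["t"]))
  for l in("griddle","tray_hole","tray_hook","hook_tip","hook_rest","bench_scraper","shaker","spice_a","onion","masking_tape","scrub_brush"):
    for r in masks_of(l,p)[:3]:
      c,_=cloud(p,r["region"])
      if len(c): print(l,round(r["p"],2),np.round(r["xy"]),len(c),np.percentile(c,2,0).round(3),np.percentile(c,98,0).round(3))
E
```

```text
0.0 [0.21340289 0.5868483  0.2404655 ] [-0.11214948  1.08635639  0.40911628] 0.9997234530358943
scene cam [-0.0310649  -0.81345718  0.61911351]
griddle 0.64 [432. 278.] 19864 [ 0.463 -0.563  0.01 ] [ 0.731 -0.238  0.2  ]
tray_hole 0.64 [362. 296.] 926 [ 0.47  -0.387  0.   ] [ 0.577 -0.235  0.082]
tray_hole 0.31 [429. 278.] 19687 [ 0.463 -0.557  0.015] [ 0.731 -0.239  0.201]
tray_hook 0.96 [258. 228.] 518 [0.45  0.045 0.002] [0.635 0.116 0.074]
hook_tip 0.6 [200. 220.] 1220 [0.388 0.171 0.   ] [0.525 0.235 0.049]
hook_tip 0.57 [250. 226.] 612 [0.438 0.045 0.   ] [0.595 0.176 0.074]
hook_rest 0.65 [308. 240.] 474 [ 0.588 -0.042  0.   ] [0.696 0.034 0.043]
hook_rest 0.63 [251. 246.] 1048 [0.453 0.027 0.   ] [0.56  0.101 0.07 ]
bench_scraper 0.7 [414. 395.] 4958 [ 0.382 -0.559  0.002] [ 0.496 -0.421  0.019]
bench_scraper 0.46 [268. 193.] 413 [0.641 0.173 0.004] [0.674 0.201 0.09 ]
shaker 0.71 [267. 194.] 432 [0.641 0.172 0.002] [0.721 0.239 0.09 ]
spice_a 0.64 [276. 293.] 1228 [ 0.4   -0.164  0.   ] [ 0.493 -0.071  0.027]
spice_a 0.6 [338. 239.] 1010 [ 0.587 -0.155  0.005] [ 0.629 -0.118
[... 921 characters left out ...]
2 -0.56   0.001] [ 0.497 -0.418  0.018]
shaker 0.8 [292. 203.] 267 [0.639 0.173 0.022] [0.674 0.199 0.087]
shaker 0.74 [267. 222.] 378 [0.449 0.045 0.025] [0.594 0.06  0.072]
shaker 0.41 [411. 262.] 13470 [ 0.463 -0.579  0.01 ] [ 0.728 -0.247  0.195]
spice_a 0.58 [339. 238.] 822 [ 0.586 -0.155  0.008] [ 0.627 -0.118  0.108]
onion 0.78 [270. 210.] 413 [0.551 0.146 0.029] [0.624 0.203 0.083]
masking_tape 0.93 [274. 268.] 902 [ 0.399 -0.164 -0.   ] [ 0.487 -0.073  0.025]
scrub_brush 0.95 [225. 222.] 740 [ 0.387  0.169 -0.001] [0.519 0.246 0.047]
scrub_brush 0.42 [344. 269.] 246 [ 0.47  -0.387  0.034] [ 0.549 -0.265  0.073]
scrub_brush 0.36 [268. 208.] 399 [0.552 0.147 0.032] [0.624 0.201 0.081]
```

View pics/scene.png

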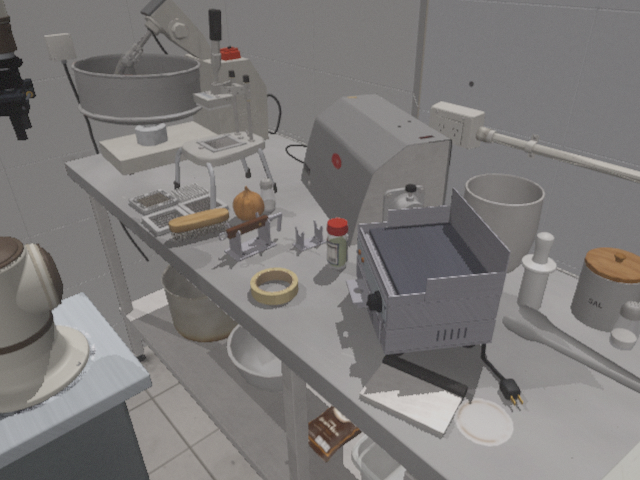

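Run:
```python
from h import *
p=capture("scene"); save(p,"crop1.png",(190,170,400,330),3.7)
# hook handle: dark pts
c,_=cloud(p); 
def line(q,n):
    m=np.median(q,0); v=np.linalg.svd(q[:,:2]-q[:,:2].mean(0))[2][0]; 
    if v[0]<0:v=-v
    t=(q[:,:2]-q[:,:2].mean(0))@v; print(n,len(q),q.mean(0).round(4),"yaw",np.degrees(np.arctan2(v[1],v[0])).round(2),"t",np.percentile(t,[1,99]).round(4),"z",np.percentile(q[:,2],[2,50,98]).round(4))
sel=(c[:,0]>.42)&(c[:,0]<.64)&(c[:,1]>.02)&(c[:,1]<.115)
line(c[sel&(c[:,2]>.0655)&(c[:,2]<.08)],"top")
line(c[sel&(c[:,2]>.052)&(c[:,2]<.064)],"side")
for z in (.002,.01,.03,.05): 
    q=c[sel&(abs(c[:,2]-z)<.004)]; print(z,len(q),np.percentile(q,[2,98],axis=0).round(3).tolist())
# griddle
g=(c[:,0]>.4)&(c[:,0]<.8)&(c[:,1]<-.2)&(c[:,1]>-.65)
for lo,hi in((.066,.076),(.08,.12),(.139,.149),(.203,.212)):
    q=c[g&(c[:,2]>lo)&(c[:,2]<hi)]
    r=cv2.minAreaRect(q[:,:2].astype(np.float32)*1000); print(lo,len(q),np.round(r[0],1),np.round(r[1],1),round(r[2],2))
```

```text
top 338 [0.5047 0.0531 0.0703] yaw -1.13 t [-0.0729  0.0863] z [0.0658 0.0707 0.0744]
side 232 [0.5079 0.0482 0.0586] yaw -1.68 t [-0.078   0.0894] z [0.0524 0.0588 0.0638]
0.002 1330 [[0.423, 0.021, -0.001], [0.634, 0.113, 0.006]]
0.01 197 [[0.457, 0.028, 0.006], [0.552, 0.082, 0.014]]
0.03 77 [[0.464, 0.031, 0.026], [0.591, 0.082, 0.034]]
0.05 77 [[0.452, 0.03, 0.046], [0.596, 0.058, 0.054]]
0.066 1221 [ 637.1 -467.4] [220.7 476.9] 36.9
0.08 3450 [ 628.6 -429.6] [342.9 440.5] 0.0
0.139 1396 [ 662.8 -403.8] [245.3 333.8] 56.5
0.203 313 [ 680.  -416.1] [240.7   5.4] 56.35
```

View pics/crop1.png

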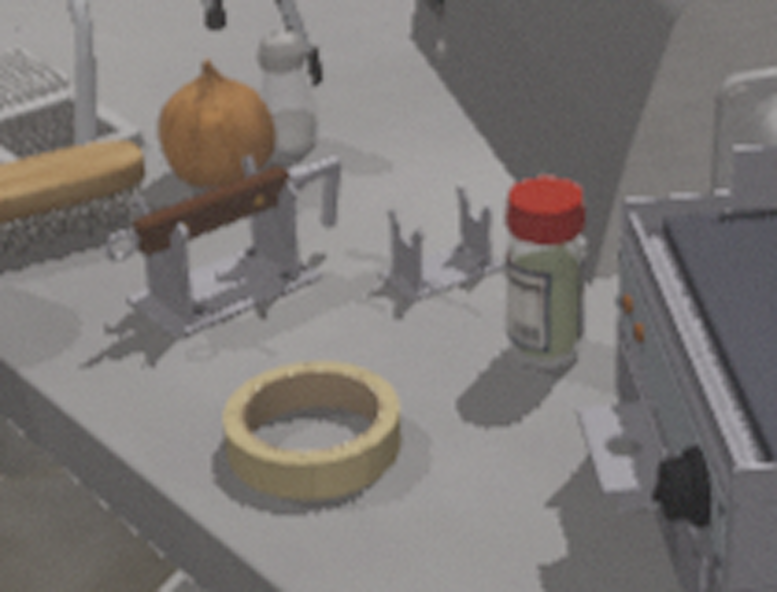

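The intended rest is the large one at (251,246), with the hook in it. The look-alike is the small empty rest at (308,240), only 43 mm high. The shaker, brush handle and griddle were also reported for some labels, but the picture rules them out. The tray lip with its hole is at about (358,292), and the knob is to its right at (375,300).

Run:
```python
from h import *
s=sense(); print(np.round(s["ee_rot"],3).tolist(),s["tcp_pos"],s["time_s"])
p=capture("wrist"); print(np.round(p["T_tool_cam"],3).tolist(),p["fx"],p["fy"])
```

```text
[[0.94, -0.342, -0.0], [-0.342, -0.94, -0.0], [-0.0, 0.0, -1.0]] [0.21356058 0.58735263 0.24154457] 1.25
[[0.0, -0.969, -0.247, 0.069], [1.0, 0.0, 0.0, 0.001], [-0.0, -0.247, 0.969, -0.143], [0.0, 0.0, 0.0, 1.0]] 343.8924041050897 343.8924041050897
```

Call:
drive_tool(
  rows=[
    [100, 19, -38, 3, 0, 0, 0.023],
    [100, 19, -38, 3, 0, 0, 0.023],
    [100, 19, -38, 3, 0, 0, 0.023],
    [100, 19, -38, 3, 0, 0, 0.023],
    [100, 19, -38, 3, 0, 0, 0.023],
  ],
)

```text
time_s: 1.72
tcp_pos: [0.3069, 0.3997, 0.2565]
ee_rot: [[0.973, -0.23, 0.0], [-0.23, -0.973, 0.0], [0.0, -0.0, -1.0]]
wrist_force: [0.5, 0.1, 0.3]
gripper_width: 0.996
gripper_force: 0.0
```

Call:
drive_tool(
  rows=[
    [100, 19, -38, 3, 0, 0, 0.023],
    [100, 19, -38, 3, 0, 0, 0.023],
    [100, 19, -38, 3, 0, 0, 0.023],
    [100, 19, -38, 3, 0, 0, 0.023],
    [100, 19, -38, 3, 0, 0, 0.023],
  ],
)

```text
time_s: 2.13
tcp_pos: [0.3998, 0.2137, 0.2715]
ee_rot: [[0.993, -0.117, 0.001], [-0.117, -0.993, 0.001], [0.001, -0.001, -1.0]]
wrist_force: [1.5, 0.0, -0.3]
gripper_width: 0.999
gripper_force: 0.0
```

Call:
drive_tool(
  rows=[
    [100, 19, -38, 3, 0, 0, 0.023],
    [100, 19, -38, 3, 0, 0, 0.023],
    [100, 19, -38, 3, 0, 0, 0.023],
    [100, 19, -38, 3, 0, 0, 0.023],
    [100, 0, 0, 0, 0, 0, 0],
  ],
)

```text
time_s: 2.55
tcp_pos: [0.4759, 0.0617, 0.2833]
ee_rot: [[0.999, -0.034, 0.001], [-0.034, -0.999, -0.001], [0.002, 0.001, -1.0]]
wrist_force: [0.0, 0.5, -0.1]
gripper_width: 1.0
gripper_force: 0.0
```

Run:
```python
from h import *
s=sense(); print(np.round(s["ee_rot"],3).tolist(),s["tcp_pos"],s["time_s"])
p=capture("wrist"); save(p,"w1.png")
for l in("tray_hook","hook_rest"):
  for r in masks_of(l,p)[:3]:
    c,_=cloud(p,r["region"],s); print(l,round(r["p"],2),np.round(r["xy"]),len(c),np.percentile(c,[1,99],axis=0).round(4).tolist())
    if l=="tray_hook":
      q=c[c[:,2]>.064]
      if len(q)>50:
        m=q[:,:2].mean(0);v=np.linalg.svd(q[:,:2]-m)[2][0];v*=np.sign(v[0]);t=(q[:,:2]-m)@v
        print(m,np.degrees(np.arctan2(v[1],v[0])),np.percentile(t,[.5,99.5]),np.median(q[:,2]))
        q=c[abs(c[:,2]-.072)<.003]; rr=cv2.minAreaRect(q[:,:2].astype(np.float32)*1000); print(rr)
```

```text
[[0.999, -0.034, 0.001], [-0.034, -0.999, -0.001], [0.002, 0.001, -1.0]] [0.47593314 0.06167573 0.28330535] 2.55
tray_hook 0.96 [323. 176.] 2159 [[0.4332, 0.0482, 0.0008], [0.5997, 0.0644, 0.0733]]
[0.51912598 0.05608553] -1.3846731646498884 [-0.08433284  0.07970729] 0.07103517215934654
((502.2244567871094, 56.739383697509766), (15.190594673156738, 138.39657592773438), 88.46875)
tray_hook 0.6 [312. 184.] 3040 [[0.4618, 0.0277, 0.0016], [0.5622, 0.0872, 0.0734]]
[0.50656082 0.06028411] -4.936814517664494 [-0.04074722  0.05027358] 0.07056925755426756
((508.5272216796875, 58.62299346923828), (56.203125, 83.04863739013672), 89.21761322021484)
hook_rest 0.65 [386.  77.] 2637 [[0.5892, -0.041, -0.0001], [0.6615, 0.0018, 0.0479]]
```

View pics/w1.png

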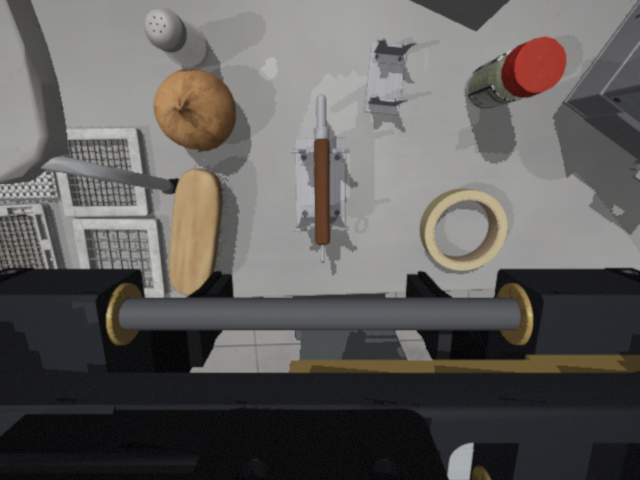

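```bash
cat >> h.py <<'E'
def handle(p,s,zlo=.0):
    f=p["frame"].astype(int); br=(f[...,0]>f[...,2]+25)&(f[...,0]<150)
    m=np.zeros_like(br)
    for r in masks_of("tray_hook",p)[:1]: m|=cv2.dilate(r["region"].astype(np.uint8),np.ones((7,7)))>0
    c,_=cloud(p,br&m,s); c=c[c[:,2]>zlo]
    top=np.median(c[:,2]); q=c[abs(c[:,2]-top)<.004]
    r=cv2.minAreaRect(q[:,:2].astype(np.float32)*1000)
    m=q[:,:2].mean(0);v=np.linalg.svd(q[:,:2]-m)[2][0];v*=np.sign(v[0]);t=(q[:,:2]-m)@v
    print("handle rect",np.round(r[0],1),np.round(r[1],1),"yaw",np.degrees(np.arctan2(v[1],v[0])).round(2),"mid",(m+v*np.percentile(t,[.5,99.5]).mean()).round(4),"len",np.ptp(np.percentile(t,[.5,99.5])).round(4),"top",top.round(4))
E
python3 - <<'E'
from h import *
s=sense(); handle(capture("wrist"),s)
E
```

```text
handle rect [505.5  56.6] [ 13.8 107.3] yaw -1.36 mid [0.5058 0.0568] len 0.1066 top 0.0716
```

Call:
drive_tool(
  rows=[
    [100, -6, -34, -7, 0, 0, -0.0615],
    [100, -6, -34, -7, 0, 0, -0.0615],
    [100, -6, -34, -7, 0, 0, -0.0615],
    [100, -6, -34, -7, 0, 0, -0.0615],
    [100, -6, -34, -7, 0, 0, -0.0615],
  ],
)

```text
time_s: 3.22
tcp_pos: [0.4434, -0.1028, 0.2476]
ee_rot: [[0.945, -0.327, 0.001], [-0.327, -0.945, 0.0], [0.001, -0.0, -1.0]]
wrist_force: [-0.2, -0.8, -0.1]
gripper_width: 1.001
gripper_force: 0.0
```

Call:
drive_tool(
  rows=[
    [100, -6, -34, -7, 0, 0, -0.0615],
    [100, -6, -34, -7, 0, 0, -0.0615],
    [100, -6, -34, -7, 0, 0, -0.0615],
    [100, -6, -34, -7, 0, 0, -0.0615],
    [100, 0, 0, 0, 0, 0, 0],
  ],
)

```text
time_s: 3.63
tcp_pos: [0.4186, -0.2412, 0.2181]
ee_rot: [[0.834, -0.552, -0.003], [-0.552, -0.834, 0.0], [-0.003, 0.002, -1.0]]
wrist_force: [0.2, 0.2, 0.9]
gripper_width: 0.999
gripper_force: 0.0
```

Run:
```python
from h import *
s=sense(); print(np.round(s["ee_rot"],3).tolist(),s["tcp_pos"],s["time_s"])
p=capture("wrist"); save(p,"w2.png"); np.savez("w2.npz",z=p["z_map"],f=p["frame"])
for r in masks_of("tray_hole",p)[:3]+search_frame("tray_hole",p)[:2]: print(round(r["p"],2),np.round(r["xy"]))
c,_=cloud(p,None,s); g=(c[:,0]>.4)&(c[:,0]<.8)&(c[:,1]<-.2)&(c[:,1]>-.6)
for lo,hi in((.068,.076),(.139,.149),(.203,.213)):
    q=c[g&(c[:,2]>lo)&(c[:,2]<hi)]
    if len(q)>5: r=cv2.minAreaRect(q[:,:2].astype(np.float32)*1000); print(lo,len(q),np.round(r[0],1),np.round(r[1],1),round(r[2],2))
# lip
l=g&(abs(c[:,2]-.072)<.004)&(np.hypot(c[:,0]-.506,c[:,1]+.30)<.06); q=c[l]
r=cv2.minAreaRect(q[:,:2].astype(np.float32)*1000); print("lip",len(q),r,np.median(q[:,2]))
```

```text
[[0.834, -0.552, -0.003], [-0.552, -0.834, 0.0], [-0.003, 0.002, -1.0]] [ 0.41856823 -0.24123634  0.21810931] 3.6333
0.72 [312.  88.]
0.82 [311.  90.]
0.75 [538.  67.]
0.068 4785 [ 509.4 -301.6] [238.2  39.2] 56.33
0.139 1072 [ 535.2 -318.4] [240.4  25.8] 56.53
0.203 473 [ 424.4 -245.5] [104.9  12.2] 56.48
lip 4381 ((508.2687072753906, -301.489501953125), (113.62078094482422, 37.131011962890625), 56.387046813964844) 0.07186571877703929
```

View pics/w2.png

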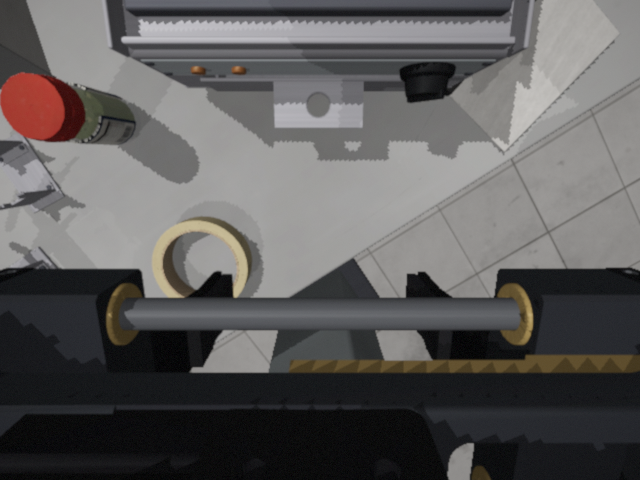

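The finger hole shows at (318,104) in the lip. The knob at (428,80) is off to the right, clear of the rod, and the tape is at (200,260).

Run:
```python
from h import *
s=sense(); p=capture("wrist")
T=np.array(p["T_tool_cam"]);R=np.array(s["ee_rot"]);o=R@T[:3,3]+s["tcp_pos"]
def ray(u,v,z=.072):
    d=R@T[:3,:3]@np.array([(u-p["cx"])/p["fx"],(v-p["cy"])/p["fy"],1]); return o+d*(z-o[2])/d[2]
g=cv2.cvtColor(p["frame"],cv2.COLOR_RGB2GRAY)[85:125,295:342]; 
_,b=cv2.threshold(g,0,255,cv2.THRESH_BINARY_INV+cv2.THRESH_OTSU)
n,l,st,ce=cv2.connectedComponentsWithStats(b)
for i in range(1,n): 
    if st[i][4]>60: print(st[i],ce[i]+[295,85],ray(*(ce[i]+[295,85])).round(4))
print("seen",ray(318,104).round(4), "lip corners",[ray(*q).round(4).tolist() for q in((275,127),(363,127))])
# lip points z and hole by depth
c,uv=cloud(p,None,s); a=np.radians(-33.6); e=np.array([[np.cos(a),np.sin(a)],[-np.sin(a),np.cos(a)]])
q=(c[:,:2]-[.506,-.300])@e.T
m=(abs(q[:,0])<.03)&(abs(q[:,1])<.04)&(abs(c[:,2]-.072)<.004)
print("lip front x",np.percentile(q[m,0],[1,5]),"y",np.percentile(q[m&(q[:,0]<0),1],[1,99]))
h=(np.hypot(q[:,0],q[:,1])<.013)&(c[:,2]<.05); print("hole px",uv[h].mean(0),h.sum(),ray(*uv[h].mean(0)))
```

```text
[   0    0   47   33 1156] [319.38754325  97.56747405] [ 0.5136 -0.2999  0.072 ]
seen [ 0.5102 -0.2964  0.072 ] lip corners [[0.5147, -0.2579, 0.072], [0.476, -0.3172, 0.072]]
lip front x [-0.01571933 -0.01430626] y [-0.03371793  0.03484742]
hole px [323.82520325 110.7398374 ] 246 [ 0.50351533 -0.29748887  0.072     ]
```

Run:
```python
from h import *
s=sense(); p=capture("wrist"); c,uv=cloud(p,None,s)
w=(uv[:,0]>255)&(uv[:,0]<385)&(uv[:,1]>80)&(uv[:,1]<140)
Z=np.full((480,640),np.nan); Z[uv[:,1],uv[:,0]]=c[:,2]
for v in (88,100,104,112,120,126): print(v,''.join('#' if abs(x-.072)<.006 else('.' if x<.06 else '?') for x in Z[v,260:380]))
g=cv2.cvtColor(p["frame"],cv2.COLOR_RGB2GRAY)
for v in (88,104,115,126): print(v,g[v,260:380:2].tolist())
X=np.full((480,640,3),np.nan); X[uv[:,1],uv[:,0]]=c
for u,v in((276,120),(362,120),(318,124),(300,104),(335,104)): print(u,v,X[v,u].round(4))
```

```text
88 .....................#########################################?###############################################.?........
100 .....................##################################....................###################################..........
104 .....................##################?##############......................#################################...........
112 .....................###################################..................###################################...........
120 .....................########################################################################################...........
126 .....................#######################################################################################............
88 [69, 68, 68, 68, 69, 70, 68, 68, 69, 69, 101, 122, 121, 122, 122, 123, 122, 122, 123, 123, 123, 122, 122, 122, 123, 122, 124, 123, 124, 122, 124, 122, 123, 123, 123, 122, 123, 122, 122, 123, 123, 123, 114, 107, 105, 107, 107, 106, 106, 108, 105, 106, 107, 106, 105, 60, 56, 57, 56, 54]
104 [108, 108, 108, 106, 106, 108, 106, 106, 106, 107, 132, 13
[... 331 characters left out ...]
, 180, 179, 179, 179, 179, 179, 178, 179, 178, 178, 176, 158, 126, 110, 108, 109, 109, 112, 130, 160, 175, 176, 175, 173, 162, 161, 162, 161, 161, 161, 160, 160, 159, 160, 160, 160, 160, 152, 111, 111, 111, 113, 112]
126 [107, 107, 109, 110, 108, 109, 109, 110, 110, 110, 128, 171, 173, 172, 173, 173, 174, 174, 173, 173, 173, 173, 173, 172, 173, 172, 173, 172, 173, 172, 173, 173, 173, 173, 173, 172, 172, 172, 173, 172, 166, 158, 158, 158, 158, 159, 158, 158, 159, 160, 171, 173, 172, 171, 135, 113, 112, 112, 113, 111]
276 120 [ 0.5293 -0.2576 -0.0007]
362 120 [ 0.4814 -0.319   0.0716]
318 124 [ 0.4981 -0.2878  0.0715]
300 104 [ 0.5183 -0.284   0.0731]
335 104 [ 5.096e-01 -3.151e-01  1.000e-04]
```

The hole's edges in image and depth agree: pixel (324.5,105), so my eye reading was a few pixels off. That puts the hole at (0.507,-0.3005,0.072) with griddle yaw -33.6°. Its distance behind the lip front (17 mm) and the 69 mm lip width both check. Now back to the hook, whose middle is at (0.5056,0.0567), yaw -1.4°.

Call:
drive_tool(
  rows=[
    [100, 9.6, 33, 0, 0, 0, 0.0623],
    [100, 9.6, 33, 0, 0, 0, 0.0623],
    [100, 9.6, 33, 0, 0, 0, 0.0623],
    [100, 9.6, 33, 0, 0, 0, 0.0623],
    [100, 9.6, 33, 0, 0, 0, 0.0623],
  ],
)

```text
time_s: 4.3
tcp_pos: [0.4681, -0.0709, 0.2204]
ee_rot: [[0.966, -0.259, 0.002], [-0.259, -0.966, 0.0], [0.001, -0.001, -1.0]]
wrist_force: [1.1, -0.1, 0.0]
gripper_width: 0.999
gripper_force: 0.0
```

Call:
drive_tool(
  rows=[
    [100, 9.6, 33, 0, 0, 0, 0.0623],
    [100, 9.6, 33, 0, 0, 0, 0.0623],
    [100, 9.6, 33, 0, 0, 0, 0.0623],
    [100, 9.6, 33, 0, 0, 0, 0.0623],
    [100, 0, 0, 0, 0, 0, 0],
  ],
)

```text
time_s: 4.72
tcp_pos: [0.5079, 0.0642, 0.2203]
ee_rot: [[1.0, -0.009, 0.003], [-0.009, -1.0, 0.001], [0.003, -0.001, -1.0]]
wrist_force: [0.1, -0.6, -0.9]
gripper_width: 0.998
gripper_force: 0.0
```

Run:
```python
from h import *
s=sense(); R=np.array(s["ee_rot"]);print(s["tcp_pos"],np.degrees(np.arctan2(R[1,0],R[0,0])),R[:,2],s["time_s"])
handle(capture("wrist"),s)
```

```text
[0.50786842 0.06422877 0.22027743] -0.5123813417347431 [ 0.00320381  0.00137864 -0.99999392] 4.7167
handle rect [506.2  56.9] [ 14.4 107. ] yaw -1.31 mid [0.5061 0.0569] len 0.1056 top 0.0716
```

Call:
drive_tool(
  rows=[
    [100, -1, -4, -38, 0, 0, -0.007],
    [100, -1, -3.4, -38, 0, 0, -0.007],
    [100, 0, 0, -38, 0, 0, 0],
    [100, 0, 0, -25, 0, 0, 0],
    [100, 0, 0, 0, 0, 0, 0],
  ],
)

```text
time_s: 5.23
tcp_pos: [0.4999, 0.0489, 0.0761]
ee_rot: [[0.999, -0.035, -0.011], [-0.035, -0.999, -0.004], [-0.011, 0.004, -1.0]]
wrist_force: [-0.2, -0.4, 0.8]
gripper_width: 0.997
gripper_force: 0.0
```

Call:
drive_tool(
  rows=[
    [100, 0, 0, -20, 0, 0, 0],
    [100, 0, 0, 0, 0, 0, 0],
  ],
)

```text
time_s: 5.4
tcp_pos: [0.503, 0.05, 0.0597]
ee_rot: [[0.999, -0.034, -0.003], [-0.034, -0.999, -0.001], [-0.003, 0.001, -1.0]]
wrist_force: [-0.4, -0.4, -0.5]
gripper_width: 0.998
gripper_force: 0.0
```

Call:
drive_tool(
  rows=[
    [100, 2, 6.5, 0.5, 0, 0, 0.009],
    [100, 0, 0, 0, 0, 0, 0],
    [100, 0, 0, 0, 0, 0, 0],
  ],
)

```text
time_s: 5.65
tcp_pos: [0.5075, 0.0578, 0.0631]
ee_rot: [[1.0, -0.024, 0.004], [-0.024, -1.0, 0.001], [0.004, -0.001, -1.0]]
wrist_force: [0.9, -0.7, 0.2]
gripper_width: 0.995
gripper_force: 0.0
```

Run:
```python
from h import *
s=sense(); R=np.array(s["ee_rot"]);print(s["tcp_pos"],np.degrees(np.arctan2(R[1,0],R[0,0])),R[:,2],s["time_s"])
p=capture("wrist");save(p,"w3.png")
```

```text
[0.50750962 0.05784059 0.06308852] -1.3553820675980393 [ 0.00360934  0.00136045 -0.99999256] 5.65
```

View pics/w3.png

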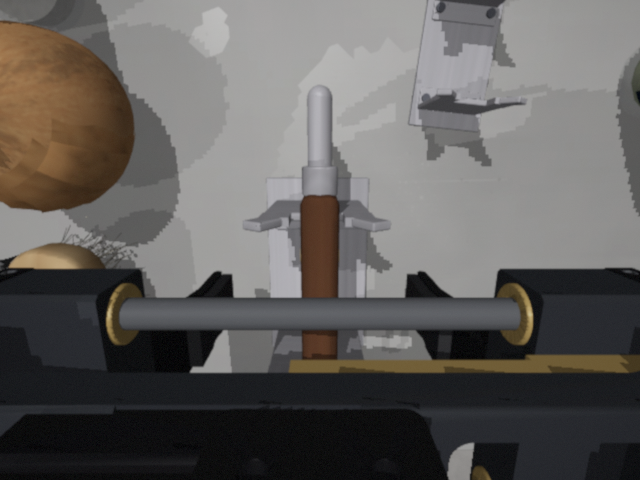

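The handle is centred between the open fingers (column 320) and the front fork is at row 220, clear of them. Closing now, gripping in place.

Call:
drive_tool(
  rows=[
    [60, 0, -1, -1.5, 0, 0, 0],
    [30, 0, 0, 0, 0, 0, 0],
    [0, 0, 0, 0, 0, 0, 0],
    [0, 0, 0, 0, 0, 0, 0],
    [0, 0, 0, 0, 0, 0, 0],
  ],
)

```text
time_s: 6.12
tcp_pos: [0.5062, 0.0559, 0.0597]
ee_rot: [[1.0, -0.025, -0.0], [-0.025, -1.0, -0.0], [-0.0, 0.0, -1.0]]
wrist_force: [0.3, 0.4, 0.2]
gripper_width: 0.705
gripper_force: 0.0
```

Call:
drive_tool(
  rows=[
    [0, 0, 0, 0, 0, 0, 0],
    [0, 0, 0, 0, 0, 0, 0],
    [0, 0, 0, 0, 0, 0, 0],
    [0, 0, 0, 0, 0, 0, 0],
    [0, 0, 0, 0, 0, 0, 0],
  ],
)

```text
time_s: 6.53
tcp_pos: [0.5062, 0.056, 0.0596]
ee_rot: [[1.0, -0.025, -0.0], [-0.025, -1.0, -0.0], [-0.0, 0.0, -1.0]]
wrist_force: [-0.2, -0.8, 0.1]
gripper_width: 0.327
gripper_force: 0.0
```

Call:
drive_tool(
  rows=[
    [0, 0, 0, 0, 0, 0, 0],
    [0, 0, 0, 0, 0, 0, 0],
    [0, 0, 0, 0, 0, 0, 0],
    [0, 0, 0, 0, 0, 0, 0],
    [0, 0, 0, 0, 0, 0, 0],
  ],
)

```text
time_s: 6.95
tcp_pos: [0.5062, 0.056, 0.0596]
ee_rot: [[1.0, -0.025, 0.0], [-0.025, -1.0, 0.0], [0.0, -0.0, -1.0]]
wrist_force: [0.1, 0.6, -0.7]
gripper_width: 0.183
gripper_force: 30.0
```

Call:
drive_tool(
  rows=[
    [0, 0, 0, 0, 0, 0, 0],
    [0, 0, 0, 0, 0, 0, 0],
    [0, 0, 0, 0, 0, 0, 0],
  ],
)

```text
time_s: 7.2
tcp_pos: [0.5062, 0.056, 0.0596]
ee_rot: [[1.0, -0.025, 0.0], [-0.025, -1.0, 0.0], [0.0, -0.0, -1.0]]
wrist_force: [0.4, -0.4, -0.5]
gripper_width: 0.178
gripper_force: 30.0
```

Run:
```python
from h import *
s=sense(); print(s["tcp_pos"],s["gripper_force"],s["gripper_width"]*.087,s["wrist_force"])
```

```text
[0.50624296 0.05601721 0.05963662] 29.989181477576494 0.01552041020472795 [ 0.40939667 -0.43473876 -0.54721841]
```

Call:
drive_tool(
  rows=[
    [0, 0, 0, 10, 0, 0, 0],
    [0, 0, 0, 20, 0, 0, 0],
    [0, 0, 0, 30, 0, 0, 0],
    [0, 0, 0, 40, 0, 0, 0],
    [0, 0, 0, 30, 0, 0, 0],
  ],
)

```text
time_s: 7.62
tcp_pos: [0.5063, 0.0558, 0.1927]
ee_rot: [[1.0, -0.024, 0.002], [-0.024, -1.0, 0.0], [0.002, -0.0, -1.0]]
wrist_force: [1.0, 1.1, -0.4]
gripper_width: 0.182
gripper_force: 30.0
```

Call:
drive_tool(
  rows=[
    [0, 0, 0, 0, 0, 0, 0],
    [0, 0, 0, 0, 0, 0, 0],
    [0, 0, 0, 0, 0, 0, 0],
  ],
)

```text
time_s: 7.87
tcp_pos: [0.5051, 0.0557, 0.1892]
ee_rot: [[1.0, -0.025, -0.002], [-0.025, -1.0, 0.0], [-0.002, -0.0, -1.0]]
wrist_force: [0.3, -0.1, -1.9]
gripper_width: 0.176
gripper_force: 30.0
```

Run:
```python
from h import *
s=sense(); R=np.array(s["ee_rot"]);print(s["tcp_pos"],np.degrees(np.arctan2(R[1,0],R[0,0])),R[:,2])
p=capture("wrist"); np.savez("w4.npz",z=p["z_map"],f=p["frame"])
ms=masks_of("tray_hook",p); print([(round(r["p"],2),np.round(r["xy"])) for r in ms])
c,uv=cloud(p,ms[0]["region"],s); 
q=(c-np.array(s["tcp_pos"]))@R; q[:,1:]*=-1  # hook-like frame: x fwd, y left, z up
for lo,hi in((.03,.05),(.05,.06),(.06,.07),(.07,.08),(.08,.09),(.09,.11)):
    k=(q[:,0]>lo)&(q[:,0]<hi); 
    if k.any(): print(lo,k.sum(),"y",np.median(q[k,1]).round(4),np.percentile(q[k,1],[3,97]).round(4),"z",np.percentile(q[k,2],[5,50,95]).round(4))
print("xmax",np.percentile(q[:,0],[98,99.5]))
```

```text
[0.50514087 0.05571238 0.18921529] -1.4437992814701976 [-1.65672681e-03  9.20383914e-05 -9.99998623e-01]
[(0.58, array([319., 215.])), (0.42, array([123.,  39.])), (0.32, array([576.,  95.]))]
0.03 1968 y -0.001 [-0.0084  0.0063] z [0.0095 0.0119 0.0131]
0.05 981 y -0.001 [-0.0078  0.0057] z [0.0045 0.0085 0.0122]
0.06 831 y -0.001 [-0.0073  0.0057] z [0.0027 0.0063 0.0089]
0.07 643 y -0.001 [-0.0053  0.0033] z [0.0032 0.0054 0.0069]
0.08 721 y -0.001 [-0.0056  0.0036] z [0.0028 0.0054 0.0068]
0.09 328 y -0.001 [-0.0052  0.0036] z [0.0027 0.005  0.0067]
xmax [0.09220241 0.09418022]
```

Call:
drive_tool(
  rows=[
    [0, -4, -18, 0, 0, 0, -0.04],
    [0, -7, -31, 0, 0, 0, -0.056],
    [0, -7, -31, 0, 0, 0, -0.056],
    [0, -7, -31, 0, 0, 0, -0.056],
    [0, -7, -31, 0, 0, 0, -0.056],
  ],
)

```text
time_s: 8.38
tcp_pos: [0.4728, -0.0872, 0.1881]
ee_rot: [[0.958, -0.287, -0.004], [-0.287, -0.958, -0.0], [-0.003, 0.001, -1.0]]
wrist_force: [0.6, -0.2, -2.2]
gripper_width: 0.183
gripper_force: 30.0
```

Call:
drive_tool(
  rows=[
    [0, -7, -31, 0, 0, 0, -0.056],
    [0, -7, -31, 0, 0, 0, -0.056],
    [0, -7, -31, 0, 0, 0, -0.056],
    [0, -7, -31, 0, 0, 0, -0.056],
    [0, -7, -31, 0, 0, 0, -0.056],
  ],
)

```text
time_s: 8.8
tcp_pos: [0.4378, -0.2422, 0.1881]
ee_rot: [[0.841, -0.541, -0.003], [-0.541, -0.841, 0.001], [-0.003, 0.001, -1.0]]
wrist_force: [-0.6, 0.5, -1.1]
gripper_width: 0.181
gripper_force: 30.0
```

Call:
drive_tool(
  rows=[
    [0, -1, -11, -10, 0, 0, -0.017],
    [0, 0, 0, -20, 0, 0, 0],
    [0, 0, 0, -10, 0, 0, 0],
    [0, 0, 0, 0, 0, 0, 0],
    [0, 0, 0, 0, 0, 0, 0],
  ],
)

```text
time_s: 9.22
tcp_pos: [0.4377, -0.2515, 0.1485]
ee_rot: [[0.834, -0.552, -0.003], [-0.552, -0.834, 0.0], [-0.003, 0.001, -1.0]]
wrist_force: [0.6, -1.0, -1.1]
gripper_width: 0.177
gripper_force: 30.0
```

```bash
cat >> h.py <<'E'
def yaw(R): return np.degrees(np.arctan2(R[1][0],R[0][0]))
H=np.array([.507,-.3005]); A=np.radians(-33.6); EX=np.array([np.cos(A),np.sin(A)]); EY=np.array([-EX[1],EX[0]])
def tiprel(s,off=(.084,-.001)):
    R=np.array(s["ee_rot"]); t=np.array(s["tcp_pos"])+R@np.array([off[0],-off[1],.0385])
    d=t[:2]-H; return np.round([d@EX*1e3,d@EY*1e3,t[2]*1e3],1)
E
python3 - <<'E'
from h import *
s=sense(); print(s["tcp_pos"],yaw(s["ee_rot"]),"tip-hole (mm, griddle x,y; z)",tiprel(s),s["wrist_force"])
p=capture("wrist"); save(p,"w5.png",(220,0,440,165),3.6)
E
```

```text
[ 0.43773237 -0.25147099  0.14849526] -33.48882300931128 tip-hole (mm, griddle x,y; z) [ -0.9   1.6 109.7] [ 0.55566191 -0.98470259 -1.1230549 ]
```

View pics/w5.png

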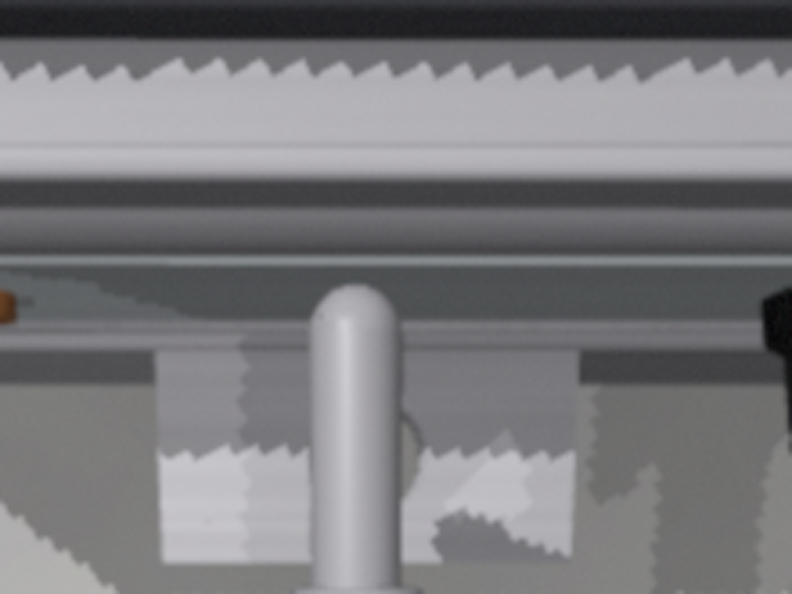

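Call:
drive_tool(
  rows=[
    [0, -0.9, -1.3, -8, 0, 0, -0.002],
    [0, 0, 0, -10, 0, 0, 0],
    [0, 0, 0, -8, 0, 0, 0],
    [0, 0, 0, 0, 0, 0, 0],
    [0, 0, 0, 0, 0, 0, 0],
  ],
)

```text
time_s: 9.68
tcp_pos: [0.4369, -0.2531, 0.123]
ee_rot: [[0.832, -0.554, -0.002], [-0.554, -0.832, 0.0], [-0.002, 0.001, -1.0]]
wrist_force: [0.8, -0.6, -0.4]
gripper_width: 0.181
gripper_force: 30.0
```

Run:
```python
from h import *
s=sense(); print(s["tcp_pos"],yaw(s["ee_rot"]),"tip-hole (mm, griddle x,y; z)",tiprel(s),s["wrist_force"])
```

```text
[ 0.43688735 -0.25311858  0.12295198] -33.649424926200844 tip-hole (mm, griddle x,y; z) [-0.7 -0.4 84.3] [ 0.77933476 -0.60452238 -0.3863932 ]
```

Call:
drive_tool(
  rows=[
    [0, 0.2, 0.3, -4, 0, 0, 0],
    [0, 0, 0, -4, 0, 0, 0],
    [0, 0, 0, -4, 0, 0, 0],
    [0, 0, 0, 0, 0, 0, 0],
  ],
)

```text
time_s: 10.02
tcp_pos: [0.437, -0.2528, 0.1108]
ee_rot: [[0.832, -0.555, -0.001], [-0.555, -0.832, 0.001], [-0.001, 0.0, -1.0]]
wrist_force: [-0.4, 0.1, -0.9]
gripper_width: 0.178
gripper_force: 30.0
```

Call:
drive_tool(
  rows=[
    [0, 0, 0, -3, 0, 0, 0],
    [0, 0, 0, -3, 0, 0, 0],
    [0, 0, 0, 0, 0, 0, 0],
  ],
)

```text
time_s: 10.27
tcp_pos: [0.4371, -0.2529, 0.105]
ee_rot: [[0.832, -0.555, -0.001], [-0.555, -0.832, 0.0], [-0.001, 0.0, -1.0]]
wrist_force: [0.3, 0.1, -0.6]
gripper_width: 0.177
gripper_force: 30.0
```

Run:
```python
from h import *
s=sense(); print(s["tcp_pos"],yaw(s["ee_rot"]),"tip-hole (mm, griddle x,y; z)",tiprel(s),s["wrist_force"])
```

```text
[ 0.43712189 -0.2528841   0.10502811] -33.67760971095738 tip-hole (mm, griddle x,y; z) [-0.6 -0.1 66.4] [ 0.25020237  0.14526468 -0.61008827]
```

No vertical force with the prong's end 10 mm below the lip face, so it is in the hole. Going deeper, easing back to follow the prong's lean.

Call:
drive_tool(
  rows=[
    [0, -0.4, 0.3, -4, 0, 0, 0],
    [0, -0.4, 0.3, -4, 0, 0, 0],
    [0, -0.4, 0.3, -4, 0, 0, 0],
    [0, -0.4, 0.3, -4, 0, 0, 0],
    [0, 0, 0, 0, 0, 0, 0],
  ],
)

```text
time_s: 10.68
tcp_pos: [0.4351, -0.2515, 0.0886]
ee_rot: [[0.832, -0.555, -0.002], [-0.555, -0.832, 0.001], [-0.002, 0.001, -1.0]]
wrist_force: [-0.3, 0.5, -1.5]
gripper_width: 0.179
gripper_force: 30.0
```

Call:
drive_tool(
  rows=[
    [0, -0.8, 0.55, 0, 0, 0, 0],
    [0, -0.8, 0.55, 0, 0, 0, 0],
    [0, 0, 0, 0, 0, 0, 0],
  ],
)

```text
time_s: 10.93
tcp_pos: [0.4342, -0.2506, 0.0898]
ee_rot: [[0.832, -0.554, 0.0], [-0.554, -0.832, -0.0], [0.0, -0.0, -1.0]]
wrist_force: [-0.4, -0.3, -1.1]
gripper_width: 0.181
gripper_force: 30.0
```

Run:
```python
from h import *
s=sense(); print(s["tcp_pos"],yaw(s["ee_rot"]),"tip-hole (mm, griddle x,y; z)",tiprel(s),s["wrist_force"],s["moment"])
```

```text
[ 0.43423994 -0.25063824  0.08980038] -33.665182547379864 tip-hole (mm, griddle x,y; z) [-4.2  0.2 51.3] [-0.39710064 -0.28676615 -1.14739108] [ 0.07724803 -0.00832487 -0.02724929]
```

Call:
drive_tool(
  rows=[
    [0, -0.83, 0.55, 0, 0, 0, 0],
    [0, -0.83, 0.55, 0, 0, 0, 0],
    [0, -0.83, 0.55, 0, 0, 0, 0],
  ],
)

```text
time_s: 11.18
tcp_pos: [0.4318, -0.249, 0.0898]
ee_rot: [[0.832, -0.554, 0.0], [-0.554, -0.832, -0.0], [0.0, -0.0, -1.0]]
wrist_force: [-0.9, -0.5, -1.4]
gripper_width: 0.182
gripper_force: 30.0
```

Call:
drive_tool(
  rows=[
    [0, -0.83, 0.55, 0, 0, 0, 0],
    [0, -0.83, 0.55, 0, 0, 0, 0],
    [0, -0.83, 0.55, 0, 0, 0, 0],
  ],
)

```text
time_s: 11.43
tcp_pos: [0.43, -0.2477, 0.0899]
ee_rot: [[0.832, -0.554, 0.002], [-0.554, -0.832, -0.001], [0.002, -0.0, -1.0]]
wrist_force: [2.1, -1.7, -2.4]
gripper_width: 0.183
gripper_force: 30.0
```

Call:
drive_tool(
  rows=[
    [0, -0.83, 0.55, 0, 0, 0, 0],
    [0, -0.83, 0.55, 0, 0, 0, 0],
    [0, -0.83, 0.55, 0, 0, 0, 0],
  ],
)

```text
time_s: 11.68
tcp_pos: [0.4289, -0.2465, 0.0902]
ee_rot: [[0.833, -0.554, 0.005], [-0.554, -0.833, -0.002], [0.005, -0.001, -1.0]]
wrist_force: [5.0, -4.9, -5.4]
gripper_width: 0.181
gripper_force: 30.0
```

Call:
drive_tool(
  rows=[
    [0, -0.83, 0.55, 0, 0, 0, 0],
    [0, -0.83, 0.55, 0, 0, 0, 0],
    [0, -0.83, 0.55, 0, 0, 0, 0],
  ],
)

```text
time_s: 11.93
tcp_pos: [0.4284, -0.2456, 0.0906]
ee_rot: [[0.833, -0.554, 0.009], [-0.554, -0.833, -0.003], [0.009, -0.002, -1.0]]
wrist_force: [8.4, -7.9, -7.1]
gripper_width: 0.18
gripper_force: 30.0
```

Call:
drive_tool(
  rows=[
    [0, -0.6, 0.4, 0, 0, 0, 0],
    [0, -0.6, 0.4, 0, 0, 0, 0],
  ],
)

```text
time_s: 12.1
tcp_pos: [0.4282, -0.2452, 0.091]
ee_rot: [[0.833, -0.553, 0.011], [-0.553, -0.833, -0.004], [0.012, -0.003, -1.0]]
wrist_force: [9.7, -9.6, -6.1]
gripper_width: 0.183
gripper_force: 30.0
```

Run:
```python
from h import *
s=sense(); R=np.array(s["ee_rot"]); print(s["tcp_pos"],yaw(R),"tip-hole",tiprel(s),s["wrist_force"],s["moment"])
p=capture("wrist"); save(p,"w6.png",(220,0,440,165),3.6)
c,uv=cloud(p,None,s); q=(c-np.array(s["tcp_pos"]))@R; q[:,1:]*=-1
for lo in(.03,.04,.05,.06,.07,.08,.09):
    k=(q[:,0]>lo)&(q[:,0]<lo+.01)&(abs(q[:,1]+.001)<.003)&(q[:,2]>-.005); print(lo,k.sum(),np.median(q[k,2]).round(4) if k.any() else None)
k=(abs(q[:,1])<.003)&(q[:,2]>-.005)&(q[:,0]<.12);print("xmax",np.percentile(q[k,0],99.5))
l=(abs(c[:,2]-.072)<.004); d=c[:,:2]-H; k=l&(abs(d@EY)<.03)&(abs(d@EY)>.01)&(d@EX<0)&(d@EX>-.15); print("lip front rel hole",np.percentile(d[k]@EX,[1,3]))
```

```text
[ 0.42818065 -0.24519156  0.09098945] -33.603119766413194 tip-hole [-11.8   1.5  53.5] [ 9.73543749 -9.60469633 -6.11117767] [-2.48572491 -2.27260912 -0.22831101]
0.03 1004 0.0662
0.04 379 0.0112
0.05 402 0.0083
0.06 404 0.0062
0.07 403 0.0041
0.08 418 0.0039
0.09 260 0.0034
xmax 0.11658182191924507
lip front rel hole [-0.08336593 -0.02059919]
```

View pics/w6.png

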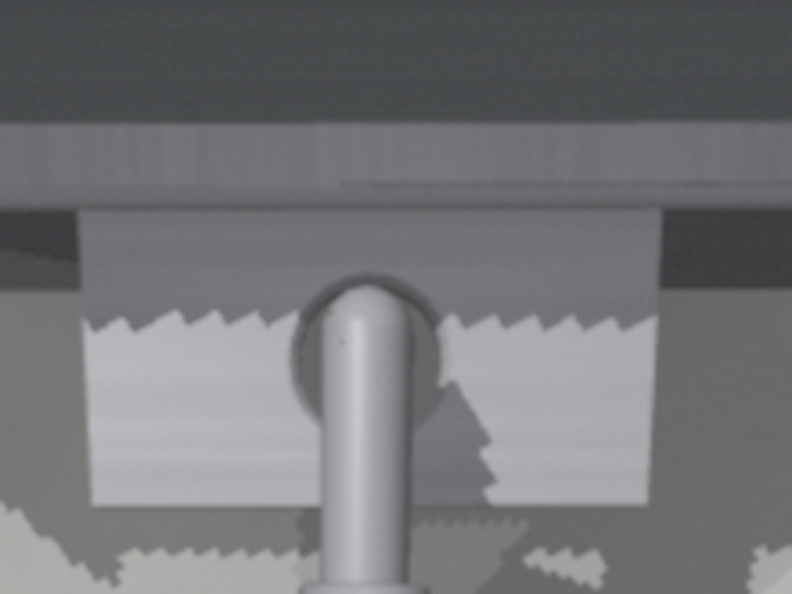

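Prong is well in the hole (crop centre about (365,350)). The pull is 13 N, with about 5 N upward and 2.6 N sideways parasitic load on the lip, so I'll relieve those while pulling on.

Call:
drive_tool(
  rows=[
    [0, -0.6, -1.0, -1.5, 0, 0, 0],
    [0, -0.6, 0, -0.5, 0, 0, 0],
  ],
)

```text
time_s: 12.32
tcp_pos: [0.4265, -0.2455, 0.0892]
ee_rot: [[0.833, -0.553, 0.01], [-0.553, -0.833, -0.003], [0.01, -0.003, -1.0]]
wrist_force: [7.8, -3.2, -0.9]
gripper_width: 0.18
gripper_force: 30.0
```

Call:
drive_tool(
  rows=[
    [0, -0.6, 0.4, 0, 0, 0, 0],
    [0, 0, 0, 0, 0, 0, 0],
  ],
)

```text
time_s: 12.48
tcp_pos: [0.4263, -0.2452, 0.0895]
ee_rot: [[0.833, -0.553, 0.011], [-0.553, -0.833, -0.004], [0.011, -0.003, -1.0]]
wrist_force: [6.6, -4.4, -1.5]
gripper_width: 0.181
gripper_force: 30.0
```

Call:
drive_tool(
  rows=[
    [0, -0.6, 0.4, 0, 0, 0, 0],
    [0, 0, 0, 0, 0, 0, 0],
  ],
)

```text
time_s: 12.65
tcp_pos: [0.4252, -0.2446, 0.0894]
ee_rot: [[0.833, -0.553, 0.01], [-0.553, -0.833, -0.003], [0.01, -0.003, -1.0]]
wrist_force: [6.5, -2.9, -0.4]
gripper_width: 0.182
gripper_force: 30.0
```

Call:
drive_tool(
  rows=[
    [0, -0.83, 0.55, 0, 0, 0, 0],
    [0, -0.83, 0.55, 0, 0, 0, 0],
    [0, -0.83, 0.55, 0, 0, 0, 0],
  ],
)

```text
time_s: 12.9
tcp_pos: [0.4223, -0.2427, 0.0893]
ee_rot: [[0.833, -0.553, 0.009], [-0.553, -0.833, -0.003], [0.009, -0.003, -1.0]]
wrist_force: [5.7, -2.6, 0.5]
gripper_width: 0.179
gripper_force: 30.0
```

Call:
drive_tool(
  rows=[
    [0, -0.83, 0.55, 0, 0, 0, 0],
    [0, -0.83, 0.55, 0, 0, 0, 0],
    [0, -0.83, 0.55, 0, 0, 0, 0],
  ],
)

```text
time_s: 13.15
tcp_pos: [0.4198, -0.241, 0.0893]
ee_rot: [[0.833, -0.553, 0.009], [-0.553, -0.833, -0.003], [0.009, -0.003, -1.0]]
wrist_force: [5.4, -2.5, -0.9]
gripper_width: 0.182
gripper_force: 30.0
```

Run:
```python
from h import *
s=sense(); f=np.array(s["wrist_force"]); print(s["tcp_pos"],yaw(s["ee_rot"]),"tip-hole",tiprel(s),"f",f[:2]@EX,f[:2]@EY,f[2])
```

```text
[ 0.41976651 -0.24103714  0.08930049] -33.54711281508625 tip-hole [-21.2   0.4  51.6] f 5.879466823822196 0.882306005362519 -0.8757390838277792
```

Call:
drive_tool(
  rows=[
    [0, -1.67, 1.1, 0, 0, 0, 0],
    [0, -1.67, 1.1, 0, 0, 0, 0],
    [0, -1.67, 1.1, 0, 0, 0, 0],
    [0, -1.67, 1.1, 0, 0, 0, 0],
    [0, -1.67, 1.1, 0, 0, 0, 0],
  ],
)

```text
time_s: 13.57
tcp_pos: [0.4115, -0.2356, 0.0893]
ee_rot: [[0.833, -0.553, 0.009], [-0.553, -0.833, -0.003], [0.009, -0.003, -1.0]]
wrist_force: [5.4, -2.8, 0.7]
gripper_width: 0.176
gripper_force: 30.0
```

Call:
drive_tool(
  rows=[
    [0, -1.67, 1.1, 0, 0, 0, 0],
    [0, -1.67, 1.1, 0, 0, 0, 0],
    [0, -1.67, 1.1, 0, 0, 0, 0],
    [0, -1.67, 1.1, 0, 0, 0, 0],
    [0, -1.67, 1.1, 0, 0, 0, 0],
  ],
)

```text
time_s: 13.98
tcp_pos: [0.4032, -0.23, 0.0893]
ee_rot: [[0.833, -0.553, 0.009], [-0.553, -0.833, -0.003], [0.009, -0.003, -1.0]]
wrist_force: [5.8, -3.6, -0.5]
gripper_width: 0.178
gripper_force: 30.0
```

Call:
drive_tool(
  rows=[
    [0, -1.67, 1.1, 0, 0, 0, 0],
    [0, -1.67, 1.1, 0, 0, 0, 0],
    [0, -1.67, 1.1, 0, 0, 0, 0],
    [0, -1.67, 1.1, 0, 0, 0, 0],
    [0, -1.67, 1.1, 0, 0, 0, 0],
  ],
)

```text
time_s: 14.4
tcp_pos: [0.3949, -0.2245, 0.0893]
ee_rot: [[0.833, -0.553, 0.009], [-0.553, -0.833, -0.003], [0.009, -0.003, -1.0]]
wrist_force: [6.0, -2.3, -0.8]
gripper_width: 0.181
gripper_force: 30.0
```

Run:
```python
from h import *
s=sense(); f=np.array(s["wrist_force"]); print(s["tcp_pos"],yaw(s["ee_rot"]),"tip-hole",tiprel(s),"f",f[:2]@EX,f[:2]@EY,f[2])
```

```text
[ 0.3948697  -0.22450341  0.08932709] -33.542711851873 tip-hole [-51.1   0.4  51.6] f 6.223890846069446 1.4218807486247411 -0.8131086014963407
```

Call:
drive_tool(
  rows=[
    [0, -1.67, 1.1, 0, 0, 0, 0],
    [0, -1.67, 1.1, 0, 0, 0, 0],
    [0, -1.67, 1.1, 0, 0, 0, 0],
    [0, -1.67, 1.1, 0, 0, 0, 0],
    [0, -1.67, 1.1, 0, 0, 0, 0],
  ],
)

```text
time_s: 14.82
tcp_pos: [0.3866, -0.219, 0.0893]
ee_rot: [[0.833, -0.553, 0.009], [-0.553, -0.833, -0.003], [0.009, -0.003, -1.0]]
wrist_force: [4.9, -1.9, -1.3]
gripper_width: 0.182
gripper_force: 30.0
```

Call:
drive_tool(
  rows=[
    [0, -1.67, 1.1, 0, 0, 0, 0],
    [0, -1.67, 1.1, 0, 0, 0, 0],
    [0, -1.67, 1.1, 0, 0, 0, 0],
    [0, -1.67, 1.1, 0, 0, 0, 0],
    [0, -1.67, 1.1, 0, 0, 0, 0],
  ],
)

```text
time_s: 15.23
tcp_pos: [0.3782, -0.2134, 0.0893]
ee_rot: [[0.833, -0.553, 0.01], [-0.553, -0.834, -0.003], [0.009, -0.003, -1.0]]
wrist_force: [5.7, -1.7, -0.9]
gripper_width: 0.183
gripper_force: 30.0
```

Call:
drive_tool(
  rows=[
    [0, -1.67, 1.1, 0, 0, 0, 0],
    [0, -1.67, 1.1, 0, 0, 0, 0],
    [0, -1.67, 1.1, 0, 0, 0, 0],
    [0, -1.67, 1.1, 0, 0, 0, 0],
    [0, -1.67, 1.1, 0, 0, 0, 0],
  ],
)

```text
time_s: 15.65
tcp_pos: [0.3699, -0.2079, 0.0893]
ee_rot: [[0.833, -0.552, 0.009], [-0.553, -0.834, -0.002], [0.009, -0.003, -1.0]]
wrist_force: [5.5, -3.1, -0.6]
gripper_width: 0.184
gripper_force: 30.0
```

Call:
drive_tool(
  rows=[
    [0, -0.83, 0.55, 0, 0, 0, 0],
    [0, -0.83, 0.55, 0, 0, 0, 0],
    [0, -0.83, 0.55, 0, 0, 0, 0],
    [0, -0.83, 0.55, 0, 0, 0, 0],
  ],
)

```text
time_s: 15.98
tcp_pos: [0.3664, -0.2057, 0.0893]
ee_rot: [[0.833, -0.553, 0.009], [-0.553, -0.833, -0.002], [0.009, -0.003, -1.0]]
wrist_force: [5.1, -2.5, -0.5]
gripper_width: 0.18
gripper_force: 30.0
```

Run:
```python
from h import *
s=sense(); f=np.array(s["wrist_force"]); print(s["tcp_pos"],yaw(s["ee_rot"]),"tip-hole",tiprel(s),"f",f[:2]@EX,f[:2]@EY,f[2])
```

```text
[ 0.3664394  -0.20565804  0.08926511] -33.54210716353064 tip-hole [-85.2   0.4  51.5] f 5.6308819122161315 0.728773600634784 -0.5171426423188888
```

Call:
drive_tool(
  rows=[
    [0, -0.83, 0.55, 0, 0, 0, 0],
    [0, -0.83, 0.55, 0, 0, 0, 0],
    [0, -0.83, 0.55, 0, 0, 0, 0],
  ],
)

```text
time_s: 16.23
tcp_pos: [0.364, -0.204, 0.0893]
ee_rot: [[0.833, -0.553, 0.009], [-0.553, -0.834, -0.002], [0.009, -0.003, -1.0]]
wrist_force: [5.4, -2.8, 0.0]
gripper_width: 0.177
gripper_force: 30.0
```

Call:
drive_tool(
  rows=[
    [0, -0.83, 0.55, 0, 0, 0, 0],
    [0, -0.83, 0.55, 0, 0, 0, 0],
    [0, -0.83, 0.55, 0, 0, 0, 0],
  ],
)

```text
time_s: 16.48
tcp_pos: [0.3615, -0.2024, 0.0892]
ee_rot: [[0.833, -0.553, 0.009], [-0.553, -0.834, -0.002], [0.009, -0.003, -1.0]]
wrist_force: [6.2, -3.0, -1.3]
gripper_width: 0.181
gripper_force: 30.0
```

Call:
drive_tool(
  rows=[
    [0, -0.83, 0.55, 0, 0, 0, 0],
    [0, -0.83, 0.55, 0, 0, 0, 0],
    [0, -0.83, 0.55, 0, 0, 0, 0],
  ],
)

```text
time_s: 16.73
tcp_pos: [0.359, -0.2007, 0.0892]
ee_rot: [[0.833, -0.552, 0.009], [-0.552, -0.834, -0.002], [0.009, -0.003, -1.0]]
wrist_force: [4.9, -3.0, -1.1]
gripper_width: 0.177
gripper_force: 30.0
```

Call:
drive_tool(
  rows=[
    [0, -0.83, 0.55, 0, 0, 0, 0],
    [0, -0.83, 0.55, 0, 0, 0, 0],
    [0, -0.83, 0.55, 0, 0, 0, 0],
  ],
)

```text
time_s: 16.98
tcp_pos: [0.3565, -0.199, 0.0893]
ee_rot: [[0.833, -0.552, 0.009], [-0.552, -0.834, -0.002], [0.009, -0.003, -1.0]]
wrist_force: [4.3, -1.4, -0.7]
gripper_width: 0.178
gripper_force: 30.0
```

Call:
drive_tool(
  rows=[
    [0, -0.83, 0.55, 0, 0, 0, 0],
    [0, -0.83, 0.55, 0, 0, 0, 0],
    [0, -0.83, 0.55, 0, 0, 0, 0],
  ],
)

```text
time_s: 17.23
tcp_pos: [0.3557, -0.1979, 0.0897]
ee_rot: [[0.834, -0.552, 0.013], [-0.552, -0.834, -0.003], [0.013, -0.004, -1.0]]
wrist_force: [9.2, -8.5, -3.5]
gripper_width: 0.18
gripper_force: 30.0
```

Call:
drive_tool(
  rows=[
    [0, -0.83, 0.55, 0, 0, 0, 0],
    [0, -0.83, 0.55, 0, 0, 0, 0],
    [0, -0.83, 0.55, 0, 0, 0, 0],
  ],
)

```text
time_s: 17.48
tcp_pos: [0.356, -0.1972, 0.0903]
ee_rot: [[0.834, -0.552, 0.019], [-0.552, -0.834, -0.005], [0.018, -0.006, -1.0]]
wrist_force: [13.2, -13.1, -6.8]
gripper_width: 0.179
gripper_force: 30.1
```

Stop felt: 18 N sharp rise, about 90 mm drawn. Releasing the tension, then centring the prong.

Call:
drive_tool(
  rows=[
    [0, 1.67, -1.1, 0, 0, 0, 0],
    [0, 1.67, -1.1, 0, 0, 0, 0],
    [0, 1.67, -1.1, 0, 0, 0, 0],
    [0, 0, 0, 0, 0, 0, 0],
  ],
)

```text
time_s: 17.82
tcp_pos: [0.3551, -0.1989, 0.0886]
ee_rot: [[0.833, -0.553, 0.006], [-0.553, -0.833, -0.001], [0.005, -0.002, -1.0]]
wrist_force: [4.5, -1.9, -1.9]
gripper_width: 0.177
gripper_force: 30.0
```

```bash
cat >> h.py <<'E'
def rep(s):
    f=np.array(s["wrist_force"]); print(s["time_s"],np.round(s["tcp_pos"],4),yaw(s["ee_rot"]).round(2),"tip-hole",tiprel(s),"f",(f[:2]@EX).round(1),(f[:2]@EY).round(1),f[2].round(1),"mom",np.round(s["moment"],2))
E
python3 - <<'E'
from h import *
s=sense(); rep(s)
E
```

```text
17.8167 [ 0.3551 -0.1989  0.0886] -33.6 tip-hole [-98.5  -0.3  50.5] f 4.8 0.9 -1.9 mom [-0.91 -1.57  0.05]
```

Call:
drive_tool(
  rows=[
    [0, 1.25, -0.83, 0, 0, 0, 0],
    [0, 1.25, -0.83, 0, 0, 0, 0],
    [0, 0, 0, 0, 0, 0, 0],
  ],
)

```text
time_s: 18.07
tcp_pos: [0.3548, -0.2, 0.0876]
ee_rot: [[0.832, -0.554, -0.0], [-0.554, -0.832, 0.0], [-0.0, 0.0, -1.0]]
wrist_force: [3.5, -0.5, -0.6]
gripper_width: 0.177
gripper_force: 30.0
```

Call:
drive_tool(
  rows=[
    [0, 0.83, -0.55, 0, 0, 0, 0],
    [0, 0.83, -0.55, 0, 0, 0, 0],
    [0, 0, 0, 0, 0, 0, 0],
  ],
)

```text
time_s: 18.32
tcp_pos: [0.3551, -0.201, 0.0871]
ee_rot: [[0.832, -0.555, -0.003], [-0.555, -0.832, 0.001], [-0.003, 0.001, -1.0]]
wrist_force: [0.6, 0.1, -1.9]
gripper_width: 0.179
gripper_force: 30.0
```

Run:
```python
from h import *
s=sense(); rep(s); R=np.array(s["ee_rot"])
p=capture("wrist"); save(p,"w7.png",(220,0,440,165),3.6)
c,uv=cloud(p,None,s); q=(c-np.array(s["tcp_pos"]))@R; q[:,1:]*=-1
for lo in(.04,.05,.06,.07,.08,.09):
    k=(q[:,0]>lo)&(q[:,0]<lo+.01)&(abs(q[:,1]+.001)<.002)&(q[:,2]>-.012); print(lo,k.sum(),np.median(q[k,2]).round(4) if k.any() else None)
```

```text
18.3167 [ 0.3551 -0.201   0.0871] -33.71 tip-hole [-97.7  -2.3  48.3] f 0.5 0.4 -1.9 mom [-0.01 -0.19  0.1 ]
0.04 266 0.0118
0.05 281 0.0089
0.06 278 0.0071
0.07 288 0.0051
0.08 308 0.0049
0.09 182 0.0044
```

View pics/w7.png

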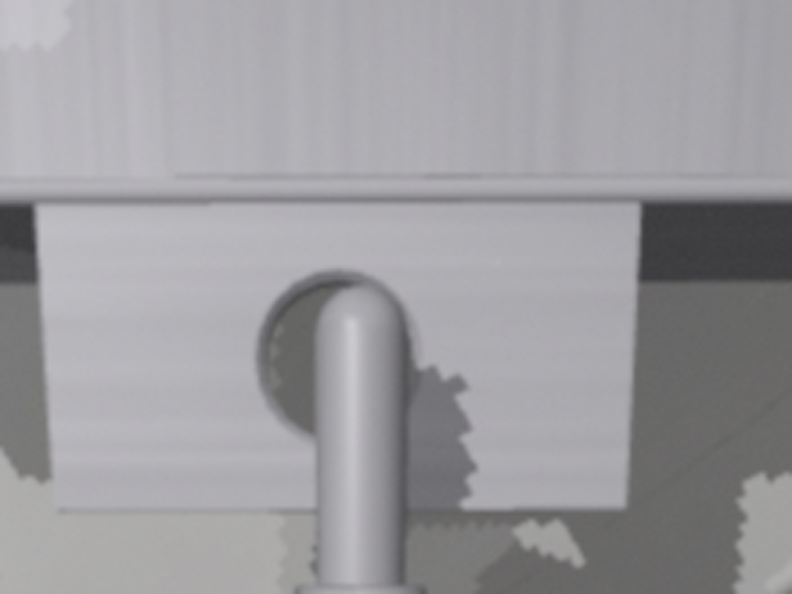

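The hook is still level and straight in the grip; the prong rests about 2.3 mm right of the hole's centre (hole at crop (335,355)). Centring, then lifting out along the prong's lean.

Call:
drive_tool(
  rows=[
    [0, 1.3, 0.5, 0, 0, 0, 0],
    [0, 1.2, 0.5, 0, 0, 0, 0],
    [0, 0, 0, 0, 0, 0, 0],
  ],
)

```text
time_s: 18.62
tcp_pos: [0.3588, -0.2001, 0.0875]
ee_rot: [[0.832, -0.554, -0.001], [-0.554, -0.832, 0.0], [-0.001, 0.0, -1.0]]
wrist_force: [0.2, 1.1, -1.4]
gripper_width: 0.18
gripper_force: 30.0
```

Run:
```python
from h import *
s=sense(); rep(s)
```

```text
18.6167 [ 0.3588 -0.2001  0.0875] -33.67 tip-hole [-95.1   0.5  48.9] f -0.5 1.0 -1.4 mom [ 0.05  0.   -0.  ]
```

Call:
drive_tool(
  rows=[
    [0, 0.7, -0.5, 4, 0, 0, 0],
    [0, 0.7, -0.5, 4, 0, 0, 0],
    [0, 0, 0, 0, 0, 0, 0],
  ],
)

```text
time_s: 18.87
tcp_pos: [0.3613, -0.2014, 0.0965]
ee_rot: [[0.832, -0.554, 0.002], [-0.554, -0.832, -0.0], [0.002, -0.001, -1.0]]
wrist_force: [0.4, 1.4, -2.1]
gripper_width: 0.177
gripper_force: 30.0
```

Run:
```python
from h import *
s=sense(); rep(s)
```

```text
18.8667 [ 0.3613 -0.2014  0.0965] -33.65 tip-hole [-92.2   0.9  58.2] f -0.5 1.4 -2.1 mom [ 0.08  0.02 -0.02]
```

Call:
drive_tool(
  rows=[
    [0, 0.6, -0.8, 5, 0, 0, 0],
    [0, 0.4, -0.6, 5, 0, 0, 0],
    [0, 0.3, -0.2, 6, 0, 0, 0],
    [0, 0, 0, 6, 0, 0, 0],
  ],
)

```text
time_s: 19.2
tcp_pos: [0.3619, -0.2029, 0.1184]
ee_rot: [[0.832, -0.554, 0.0], [-0.554, -0.832, -0.0], [0.0, -0.0, -1.0]]
wrist_force: [0.6, 0.3, -2.1]
gripper_width: 0.178
gripper_force: 30.0
```

Call:
drive_tool(
  rows=[
    [0, 0, 0, 10, 0, 0, 0],
    [0, 0, 0, 20, 0, 0, 0],
    [0, 0, 0, 30, 0, 0, 0],
    [0, 0, 0, 10, 0, 0, 0],
    [0, 0, 0, 0, 0, 0, 0],
  ],
)

```text
time_s: 19.62
tcp_pos: [0.3637, -0.2032, 0.1909]
ee_rot: [[0.833, -0.554, 0.008], [-0.554, -0.833, -0.002], [0.007, -0.003, -1.0]]
wrist_force: [0.5, 0.6, -1.6]
gripper_width: 0.182
gripper_force: 30.0
```

Run:
```python
from h import *
s=sense(); rep(s); p=capture("wrist"); c,uv=cloud(p,None,s)
d=c[:,:2]-H; l=(abs(c[:,2]-.072)<.004)&(d@EX<-.06)&(d@EX>-.13)
k=l&(abs(d@EY)<.03)&(abs(d@EY)>.015); print("lip front now",np.percentile(d[k]@EX,[1,3]),"(home -.0157..)",k.sum())
```

```text
19.6167 [ 0.3637 -0.2032  0.1909] -33.64 tip-hole [-88.9   0.8 153. ] f 0.1 0.8 -1.6 mom [ 0.    0.02 -0.02]
lip front now [-0.10635403 -0.10563181] (home -.0157..) 2167
```

Tray measures 89.5 mm drawn. Carrying the hook back over the rest.

Call:
drive_tool(
  rows=[
    [0, 10, 18, 0, 0, 0, 0.04],
    [0, 16, 29, 0, 0, 0, 0.064],
    [0, 16, 29, 0, 0, 0, 0.064],
    [0, 16, 29, 0, 0, 0, 0.064],
    [0, 16, 29, 0, 0, 0, 0.064],
  ],
)

```text
time_s: 20.08
tcp_pos: [0.4351, -0.0675, 0.1863]
ee_rot: [[0.959, -0.285, -0.003], [-0.285, -0.959, -0.0], [-0.003, 0.001, -1.0]]
wrist_force: [-0.0, 0.4, -1.6]
gripper_width: 0.182
gripper_force: 30.0
```

Call:
drive_tool(
  rows=[
    [0, 16, 29, 0, 0, 0, 0.064],
    [0, 16, 29, 0, 0, 0, 0.064],
    [0, 16, 29, 0, 0, 0, 0.064],
    [0, 12, 23, 0, 0, 0, 0.05],
    [0, 8, 15, 0, 0, 0, 0.024],
  ],
)

```text
time_s: 20.5
tcp_pos: [0.504, 0.0582, 0.186]
ee_rot: [[1.0, -0.022, -0.003], [-0.022, -1.0, -0.001], [-0.003, 0.001, -1.0]]
wrist_force: [-0.3, -0.2, -1.1]
gripper_width: 0.181
gripper_force: 30.0
```

Call:
drive_tool(
  rows=[
    [0, 0, 0, 0, 0, 0, 0],
    [0, 0, 0, 0, 0, 0, 0],
    [0, 0, 0, 0, 0, 0, 0],
  ],
)

```text
time_s: 20.75
tcp_pos: [0.5026, 0.0554, 0.1867]
ee_rot: [[1.0, -0.027, -0.003], [-0.027, -1.0, -0.001], [-0.003, 0.001, -1.0]]
wrist_force: [0.3, -0.0, -1.7]
gripper_width: 0.182
gripper_force: 30.0
```

Run:
```python
from h import *
s=sense(); rep(s); p=capture("wrist"); handle(p,s,.1)
R=np.array(s["ee_rot"]); c,uv=cloud(p,None,s)
q=(c-np.array(s["tcp_pos"]))@R; q[:,1:]*=-1
for lo in(.04,.05,.06,.07,.08,.09):
    k=(q[:,0]>lo)&(q[:,0]<lo+.01)&(abs(q[:,1])<.009)&(q[:,2]>-.012); print(lo,k.sum(),np.median(q[k],0).round(4))
# fork tops, z .055-.075 around rest
for x0 in(.4655,.5455):
  k=(abs(c[:,0]-x0)<.012)&(abs(c[:,1]-.057)<.035)&(c[:,2]>.055)&(c[:,2]<.08)
  if k.sum()>5: print("fork",x0,k.sum(),c[k,0].mean().round(4),np.percentile(c[k,1],[2,98]).round(4))
```

```text
20.75 [0.5026 0.0554 0.1867] -1.54 tip-hole [-128.9  337.7  148. ] f 0.3 0.2 -1.7 mom [-0.01  0.07  0.02]
handle rect [520.2  53.9] [15.2 73.3] yaw -1.8 mid [0.521  0.0539] len 0.0708 top 0.1982
0.04 1011 [ 0.045  -0.0014  0.0113]
0.05 1001 [ 0.0547 -0.0014  0.008 ]
0.06 837 [ 0.0643 -0.0014  0.0055]
0.07 675 [ 0.0751 -0.0014  0.0044]
0.08 727 [ 0.0851 -0.0014  0.0042]
0.09 345 [ 0.0924 -0.0017  0.0038]
fork 0.4655 23 0.4699 [0.085  0.0884]
fork 0.5455 263 0.5489 [0.0276 0.0852]
```

Call:
drive_tool(
  rows=[
    [0, 2, 0.3, -20, 0, 0, 0.002],
    [0, 1.6, 0.3, -30, 0, 0, 0],
    [0, 0, 0, -25, 0, 0, 0],
    [0, 0, 0, -10, 0, 0, 0],
    [0, 0, 0, 0, 0, 0, 0],
  ],
)

```text
time_s: 21.27
tcp_pos: [0.5054, 0.0554, 0.1005]
ee_rot: [[1.0, -0.025, -0.006], [-0.025, -1.0, -0.002], [-0.005, 0.002, -1.0]]
wrist_force: [0.4, -0.1, -1.2]
gripper_width: 0.183
gripper_force: 30.0
```

Call:
drive_tool(
  rows=[
    [0, 0, 0, 0, 0, 0, 0],
    [0, 0, 0, 0, 0, 0, 0],
  ],
)

```text
time_s: 21.43
tcp_pos: [0.5085, 0.057, 0.1042]
ee_rot: [[1.0, -0.024, 0.003], [-0.024, -1.0, 0.001], [0.003, -0.001, -1.0]]
wrist_force: [0.5, -0.7, -1.0]
gripper_width: 0.177
gripper_force: 30.0
```

Call:
drive_tool(
  rows=[
    [0, -0.8, -0.4, -8, 0, 0, 0],
    [0, -0.5, -0.3, -10, 0, 0, 0],
    [0, 0, 0, -10, 0, 0, 0],
    [0, 0, 0, -7, 0, 0, 0],
    [0, 0, 0, 0, 0, 0, 0],
  ],
)

```text
time_s: 21.85
tcp_pos: [0.5051, 0.0558, 0.0662]
ee_rot: [[1.0, -0.024, -0.003], [-0.024, -1.0, -0.001], [-0.003, 0.001, -1.0]]
wrist_force: [0.5, 0.4, -0.9]
gripper_width: 0.18
gripper_force: 30.0
```

Call:
drive_tool(
  rows=[
    [0, 0, 0, 0, 0, 0, 0],
    [0, 0, 0, 0, 0, 0, 0],
  ],
)

```text
time_s: 22.02
tcp_pos: [0.5065, 0.0563, 0.0679]
ee_rot: [[1.0, -0.023, 0.001], [-0.023, -1.0, 0.0], [0.001, -0.0, -1.0]]
wrist_force: [1.1, 0.3, -1.6]
gripper_width: 0.182
gripper_force: 30.0
```

Call:
drive_tool(
  rows=[
    [0, 0, 0, -3, 0, 0, 0],
    [0, 0, 0, -3, 0, 0, 0],
    [0, 0, 0, 0, 0, 0, 0],
    [0, 0, 0, 0, 0, 0, 0],
  ],
)

```text
time_s: 22.35
tcp_pos: [0.506, 0.0561, 0.0615]
ee_rot: [[1.0, -0.024, -0.0], [-0.024, -1.0, -0.0], [-0.0, 0.0, -1.0]]
wrist_force: [-0.5, 0.3, -0.8]
gripper_width: 0.18
gripper_force: 30.0
```

Run:
```python
from h import *
s=sense(); rep(s); p=capture("wrist"); save(p,"w8.png")
```

```text
22.35 [0.506  0.0561 0.0615] -1.35 tip-hole [-126.6  340.4   23. ] f -0.5 -0.1 -0.8 mom [-0.04  0.   -0.01]
```

View pics/w8.png

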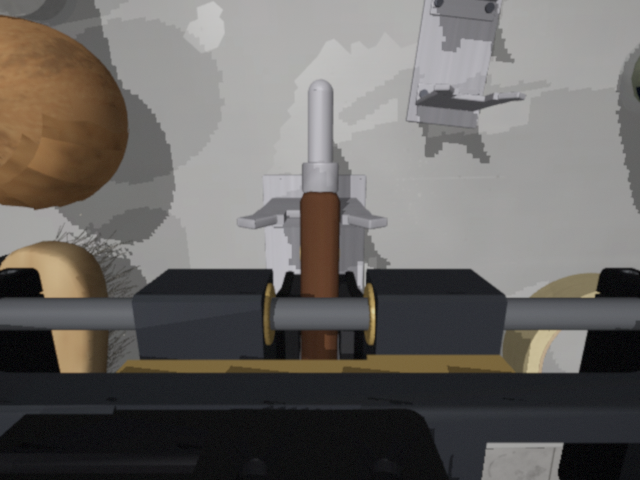

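The handle sits in the front notch, centred (320,210). Lower the last millimetre and open.

Call:
drive_tool(
  rows=[
    [0, 0, 0, -1.2, 0, 0, 0],
    [0, 0, 0, 0, 0, 0, 0],
    [30, 0, 0, 0, 0, 0, 0],
    [60, 0, 0, 0, 0, 0, 0],
    [100, 0, 0, 0, 0, 0, 0],
  ],
)

```text
time_s: 22.82
tcp_pos: [0.5064, 0.0562, 0.0607]
ee_rot: [[1.0, -0.023, 0.001], [-0.023, -1.0, 0.0], [0.001, -0.0, -1.0]]
wrist_force: [0.3, -0.1, 0.7]
gripper_width: 0.327
gripper_force: 0.0
```

Call:
drive_tool(
  rows=[
    [100, 0, 0, 0, 0, 0, 0],
    [100, 0, 0, 0, 0, 0, 0],
    [100, 0, 0, 0, 0, 0, 0],
    [100, 0, 0, 0, 0, 0, 0],
    [100, 0, 0, 0, 0, 0, 0],
  ],
)

```text
time_s: 23.23
tcp_pos: [0.5061, 0.0561, 0.0605]
ee_rot: [[1.0, -0.024, 0.0], [-0.024, -1.0, 0.0], [0.0, -0.0, -1.0]]
wrist_force: [-0.5, -0.3, -0.9]
gripper_width: 0.701
gripper_force: 0.0
```

Call:
drive_tool(
  rows=[
    [100, 0, 0, 0, 0, 0, 0],
    [100, 0, 0, 0, 0, 0, 0],
    [100, 0, 0, 0, 0, 0, 0],
  ],
)

```text
time_s: 23.48
tcp_pos: [0.5061, 0.0561, 0.0604]
ee_rot: [[1.0, -0.024, -0.0], [-0.024, -1.0, -0.0], [-0.0, 0.0, -1.0]]
wrist_force: [0.2, 0.4, 0.6]
gripper_width: 0.929
gripper_force: 0.0
```

Call:
drive_tool(
  rows=[
    [100, 0, 0, 15, 0, 0, 0],
    [100, 0, 0, 30, 0, 0, 0],
    [100, 0, 0, 40, 0, 0, 0],
    [100, -7, 0, 40, 0, 0, 0],
    [100, -15, 0, 30, 0, 0, 0],
  ],
)

```text
time_s: 23.9
tcp_pos: [0.4858, 0.0564, 0.2187]
ee_rot: [[1.0, -0.024, 0.004], [-0.024, -1.0, 0.001], [0.004, -0.001, -1.0]]
wrist_force: [1.0, 0.7, 0.1]
gripper_width: 1.0
gripper_force: 0.0
```

Call:
drive_tool(
  rows=[
    [100, -10, 0, 10, 0, 0, 0],
    [100, 0, 0, 0, 0, 0, 0],
    [100, 0, 0, 0, 0, 0, 0],
    [100, 0, 0, 0, 0, 0, 0],
  ],
)

```text
time_s: 24.23
tcp_pos: [0.4737, 0.056, 0.2241]
ee_rot: [[1.0, -0.024, -0.002], [-0.024, -1.0, -0.001], [-0.002, 0.001, -1.0]]
wrist_force: [-0.2, -0.4, 0.3]
gripper_width: 1.0
gripper_force: 0.0
```

Run:
```python
from h import *
s=sense(); rep(s); p=capture("wrist"); handle(p,s)
p=capture("scene"); c,_=cloud(p)
sel=(c[:,0]>.42)&(c[:,0]<.64)&(c[:,1]>.02)&(c[:,1]<.115)
q=c[sel&(c[:,2]>.0655)&(c[:,2]<.08)]; print("top mean (was .5047 .0531 .0703)",len(q),q.mean(0).round(4))
d=c[:,:2]-H; k=(abs(c[:,2]-.072)<.004)&(abs(d@EY)<.03)&(d@EX<-.05)&(d@EX>-.14); print("lip front",np.percentile(d[k]@EX,[1,5]),k.sum())
for l in("shaker","spice_a","onion","masking_tape","scrub_brush","bench_scraper"):
    for r in masks_of(l,p)[:2]: print(l,round(r["p"],2),np.round(r["xy"]))
save(p,"end.png")
```

```text
24.2333 [0.4737 0.056  0.2241] -1.36 tip-hole [-153.5  322.4  185.4] f 0.1 -0.4 0.3 mom [-0.03 -0.01 -0.02]
handle rect [505.5  54.7] [ 14.4 107.8] yaw -1.8 mid [0.5056 0.0551] len 0.1059 top 0.0716
top mean (was .5047 .0531 .0703) 338 [0.5045 0.0518 0.0704]
lip front [-0.10788644 -0.10650295] 372
shaker 0.67 [268. 194.]
spice_a 0.66 [415. 393.]
spice_a 0.64 [337. 243.]
onion 0.58 [247. 204.]
masking_tape 0.56 [269. 282.]
scrub_brush 0.7 [268. 193.]
scrub_brush 0.57 [195. 219.]
bench_scraper 0.79 [414. 392.]
```

View pics/end.png

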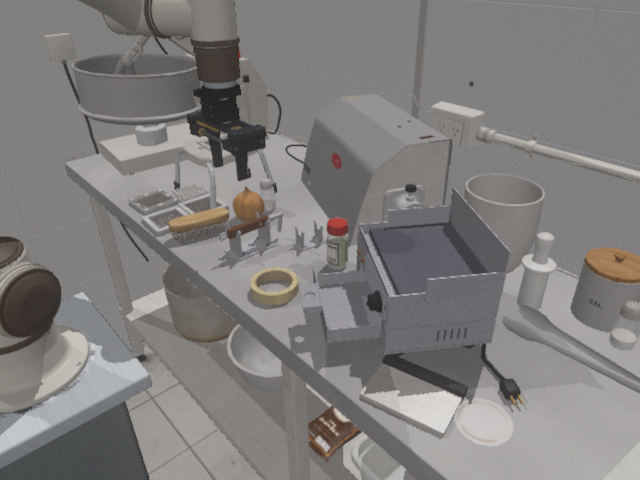

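The hook is back in its rest at (251,228) at its original height and place, within 2 mm. The tray stands drawn out at (340,305), the bystanders are unmoved and the arm is clear.

```bash
python3 -c "
from station import finish_job
print(finish_job())"
```

```text
the job is handed in; nothing more can be done
None
```

The job is handed in; no verdict came back. The tray measured about 90 mm out, at its stop, the hook is back in its rest within about 2 mm, the bystanders look unmoved, and the arm is clear.

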